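# Test the stop, then hold the cam press at full lift

### The arm

A 6-joint arm with a two-finger parallel gripper is mounted at the origin on the work surface. World frame = base frame: x ahead of the robot, y to its left, z up, the work surface at z = 0. Lengths are in mm, angles in rad, forces in N, time in s.
With the tool pointing down it reaches from about 375 to 925 mm from the base axis. Payload 5.7 kg.
Tool frame: the origin (TCP) lies on the front face of the gripper's body, between the roots of the fingers; the fingertips stand 73 mm ahead of it and the grasp point (between the pads) lies 54 mm ahead of it; z points along the fingers, y is the line along which they close (so a half turn about z gives the same grasp; the last joint's range is limited). The gripper opens to 85 mm and grips with 20 to 120 N. Pads are 22 mm wide; open, the fingers measure 114 mm over their backs; the gripper's body (76 mm by 85 mm) begins 54 mm behind the grasp point. The pads swing forward as they close: fully open they stand 13 mm farther back than shut.
Start: joints at [0.991, 0.359, 1.51, -0, 1.272, -0.115], TCP at [268.939, 536.325, 303.867] pointing down, gripper open.
Joint ranges: [-2.97, 2.97], [-1.01, 2.36], [0.21, 2.38], [-0.96, 4.11], [0.2, 2.71], [-2.98, 2.98]. Speed limits (rad/s): [2.39, 2.39, 3.14, 3.14, 3.14, 3.14].

### API

Orientations are given as a unit quaternion [w, x, y, z].
In Python, from rig import manip gives the robot as it stands.
- The arm moves only by the tool play_rows, never from a script. Its argument "deltas" is one flat list of numbers, 6 for each row, row after row: the shift along the tool's x, y, z in units of 30 mm (1.0 is 30 mm), then the turn, a rotation vector about the tool's x, y, z in units of 6 degrees (1.0 is 6 degrees). In form: [dx, dy, dz, rx, ry, rz, dx, dy, dz, rx, ry, rz, ...]. A call has 1 to 20 rows; each row is the pose to reach, as a shift and turn from the pose commanded when the call began, along the tool's axes at that moment; what a row does not reach only later rows make up. A row lasts 1/12 s, in which the tool goes at most 41.7 mm and 7.16 degrees, less where a joint would pass 70% of its speed; a pose out of reach is approached as far as the arm can. A call with a gripper value outside its range is refused whole. "hand" is the opening, from 0 (shut) to 1 (fully open), set as the call begins (left out, the last holds). The fingers move at their own pace and stop on an object; "force" is the grip in N (left out, the last holds). Time passes only in rows, so rows that repeat a pose let the fingers close. It gives the time, the measured TCP pose, the force, the opening and the grip force at its end, in the units of the state.
- manip.sense(): the state, without advancing time (a new reading comes with each control period).
- manip.get_image(name): name is "scene" or "top" or "wrist"; returns a dict with "img" (480x640x3 uint8, red, green, blue), "depth" (480x640 float32, mm along the optical axis (not along the pixel's ray), 0 where there is no reading), "vfov" (degrees; the focal length in pixels is half the picture's height over the tangent of half this angle, whatever the lens; pixels are square), "cx", "cy" (the principal point, pixels), "R" (3x3) and "t" (3): a world point X has camera coordinates R X + t. Camera axes: x right, y down, z forward; pixel columns grow to the right and rows downward; lengths in mm; the calibration is good to about 2 mm. The wrist camera is an equidistant fisheye: a pixel r from the principal point sees the ray r / f radians off the axis. A picture is of the moment at which its call begins.
- manip.close_job(): hands the job in; it is judged then, once.
Trained networks look in the newest picture that a camera, given by its name, has taken for a name from the list of things; names that differ only in an ending like _2 or _b are one class to them, and where a whole thing is asked for, a point or a joint stands for the part that bears it (a point fixed in the world has none). Each returns a list of dicts, best first, with "score" (0 to 1); they miss things now and then, are a little off and sometimes report something else, mostly with a low value. They report only what shows in the picture. A call takes as long as a camera call. They do not tell look-alikes from the thing itself.
- manip.search_frame(target, camera): "rect" ([left, top, right, bottom] in pixels, round what is visible of it).
- manip.landmark_of(target, camera): "at" ([row, column] in pixels: a listed point, or the origin of a listed thing).
The state is a dict: "t": time; "qpos": joint angles; "qvel": joint speeds; "tau": joint torques, N m; "tcp_pos": TCP position; "tool_rot": TCP orientation; "wrist_force": force on the tool from outside, world axes, zero at the start; "ft_torque": the same for the moment, N m; "gripper_width": finger opening in mm; "gripper_force": force on a finger pad.
Only numpy, scipy, OpenCV 4.12 (cv2) and the standard library are available. Lean on these libraries where they do the work, as an engineer would, in place of code of your own. Each camera call takes 0.05 s, during which the arm holds its last target. There are 200 camera calls.

### The job

Get the little stopper press working: first test its stop button by pushing the mushroom cap fully down and letting it stay there, then twist the cap clockwise (seen from above) as far as it goes to reset it. After that swing the press's cam lever up until the flask stage is at its highest, so that the flask's stopper is pressed against the head, and finish while still holding the lever by its handle there with the fingers: it drops back if let go. Leave the other flasks standing where they are.

Things in the scene. Friction and masses are not known exactly. Their poses are not given: they have to be found in the camera images.
- lift_stand: The stopper press, fixed: grey base plate (170 x 170 x 12 mm), steel eccentric cam disc between two cheeks, flask stage above the cam, column at y = +83 mm with an arm over the flask, top 284 mm high. Origin on the bench below the cam axle and the flask axis; z up. The axle runs along its y axis; the lever is on its -y side and, when down, points to its -x.
- cam_axle (a point): Point on the lever's hinge axis, level with the middle of the handle bar: at (0, -112, 50) mm in the frame of lift_stand. Axes as lift_stand.
- lever_grip: The lever's handle: black round bar, 18 mm diameter, 80 mm long along its own y, parallel to the axle, standing out sideways (-y) from the lever's free end. Origin at the bar's middle, 112 mm to the -y side of the press's middle, 130 mm from the hinge axis. A sleeve that turns freely on its pin. Grip it from above across the bar, or push it. The lever, 10 mm thick, lies at y = -69 mm.
- cam_lever (a joint): Lever angle, rad. 0: down, pointing to -x of lift_stand, 0.15 above level; grows as it swings up and over to +x; stop at 1.75. Bar axis at x = -0.130 cos(0.15+a), z = 0.050 + 0.130 sin(0.15+a) m in lift_stand. Stage highest (13 mm up) at a = 1.10, the lever 18 deg short of upright; beyond that it sinks. Swings freely, a few N at the handle; falls back if let go.
- press_flask: The conical flask in the press, 64 mm wide, 108 mm high with its dark rubber stopper (30 mm wide); stands loose in a white collar on the stage. Origin at the centre of its underside, about 107 mm above the bench with the lever down.
- press_pad: The head of the press: a steel disc, 38 mm across, sprung upward under the arm, its face 9 mm above the stopper with the lever down; it gives up to 12 mm. Origin at the centre of its lower face. At the cam's peak it presses on the stopper with about 9 N.
- stop_box: The stop station: a grey box 85 x 85 x 55 mm fixed to the bench (with a 110 mm long foot strip along x) with one black mushroom button on top. Origin on the bench under the middle of the button, +z up.
- stop_cap (a point): Centre of the top face of the mushroom cap. The cap is a black ribbed cylinder, 40 mm diameter and 18 mm high (ribs stand out 1 mm), on a 22 mm stem. Its top is 87 mm above the bench before pressing and 82 mm when pressed; its underside is 18 mm lower. A white line on the top shows its angle.
- stop_press (a joint): How far the button's plunger has been pressed, m: 0 up, 0.005 fully down. Needs about 4 N; it stays down when let go. (It keeps this value when the cap is reset: the twist screws the cap up on the plunger.)
- stop_twist (a joint): Angle of the cap, rad: 0 at first, grows clockwise seen from above, to a stop at 1.05 (reset). Twisting it screws the cap up by 5 mm over the full turn; it stays where it is left. About 0.05 N m.
- flask_a: Bystander: conical flask with foil cap, 64 mm wide, 108 mm high, standing loose beside the press on its +y side. Origin at the centre of its underside.
- flask_b: Bystander: the same kind of flask, beside the press on its -y (lever) side. Origin at the centre of its underside.
- flask_c: Bystander: the same kind of flask, behind the stop station. Origin at the centre of its underside.
There are look-alikes about, which are no part of the job. What is shaped like the stop_box but green or yellow is not meant.

How it is judged (in metres and radians):
On the way, in this order (a step that is already met when the one before it is completed fails the run):
1. the mushroom cap is pressed fully down, not yet twisted (value of joint stop_press above 0.004 m and value of joint each of stop_twist, cam_lever below 0.4 rad), for 0.1 s.
2. the cap is twisted clockwise and reset, the lever still down (value of joint stop_twist above 0.85 rad and value of joint cam_lever below 0.4 rad), for 0.2 s.
At the end, for the whole second after the job is handed in: Lever still, within 0.17 rad (10 degrees) of its highest point, 1.10 rad, its handle held by the fingers (over 0.5 N), stopper pressed on the head with over 3 N; cap still twisted past 0.8 rad; all four flasks upright (0.2 rad), the three bystander flasks within 40 mm of their starts (value of joint cam_lever between 0.93 and 1.27 rad and velocity of joint cam_lever between -0.15 and 0.15 rad/s and contact force between the fingers and lever_grip above 0.5 N and contact force between press_flask and press_pad above 3 N and value of joint stop_twist above 0.8 rad and angle between each of press_flask, flask_a, flask_b, flask_c's own z axis and vertical below 0.2 rad and distance of each of flask_a, flask_b, flask_c from where it was at the start of the episode below 0.04 m); the arm keeps its last pose, push and grip.
It fails at once if a flask is tipped over (angle between any of press_flask, flask_a, flask_b, flask_c's own z axis and vertical above 0.6 rad).
It fails at once if a bystander flask is pushed away (distance of any of flask_a, flask_b, flask_c from where it was at the start of the episode above 0.05 m).
It also fails if it takes over 64 s, if anything falls off the work surface, if the arm or the gripper's body presses on something with over 40 N, if the wrist force passes 120 N, or if a joint passes its speed limit or range.

## Working session

There is one attempt and no reset: what is moved stays moved. The work goes in short steps, Python scripts to look and compute and a tool call to move; the robot and the scene stay as the last step left them, time stands still between calls to the robot, and variables do not carry over. Pictures are saved under pics/ and viewed, at most 10 in all, crops included, and the job is handed in when it is done.

Besides the shell and the picture viewer there is one more tool, called after "Request:" as a command line: name --argument value ..., lists and objects as JSON in quotes. play_rows: Moves the arm, as the interface text tells. Its arguments: {"type":"object","properties":{"deltas":{"type":"array"},"hand":{"type":"number"},"force":{"type":"number"}},"required":["deltas"]}

```bash
mkdir -p pics
cat > h.py <<'E'
import numpy as np, cv2
from rig import manip
def f(im): return im["img"].shape[0]/2/np.tan(np.radians(im["vfov"]/2))
def world(im,r,c,d=None):
    if d is None:
        p=im["depth"][max(0,int(r)-1):int(r)+2,max(0,int(c)-1):int(c)+2]; p=p[p>0]; d=np.median(p) if p.size else np.nan
    X=np.array([(c-im["cx"])/f(im)*d,(r-im["cy"])/f(im)*d,d])
    return np.array(im["R"]).T@(X-np.array(im["t"]))
def onplane(im,r,c,z):
    R=np.array(im["R"]);o=-R.T@np.array(im["t"]);v=R.T@np.array([(c-im["cx"])/f(im),(r-im["cy"])/f(im),1])
    return o+v*(z-o[2])/v[2]
def save(im,n): cv2.imwrite("pics/"+n,cv2.cvtColor(im["img"],cv2.COLOR_RGB2BGR))
E
python3 - <<'E'
from h import *
np.set_printoptions(precision=1,suppress=True)
for cam in("top","scene"):
    im=manip.get_image(cam);save(im,cam+"0.png")
    print(cam,im["vfov"],-np.array(im["R"]).T@im["t"])
    for n in["lift_stand","stop_box","stop_cap","lever_grip","press_flask","flask_a"]:
        for d in manip.landmark_of(n,cam)[:4]:
            r,c=d["at"];print(n,round(d["score"],2),np.array([r,c]),world(im,r,c))
a=cv2.imread("pics/top0.png");b=cv2.imread("pics/scene0.png")
E
```

```text
top 43.39672200379629 [ 466.3   -5.  1587.3]
lift_stand 0.88 [206.2 270. ] [617.3  83.5 130.2]
stop_box 0.87 [263.1 435.7] [ 476.3 -332.3   55.2]
stop_box 0.63 [260.6 380. ] [ 483.6 -187.2   82.3]
stop_box 0.57 [329.3 403.7] [ 310.6 -246.7   62.9]
stop_cap 0.75 [260.4 389.2] [ 483.9 -209.6   86.8]
stop_cap 0.67 [333.4 411.6] [ 302.8 -262.3   87.3]
stop_cap 0.62 [264.  445.9] [ 473.6 -350.7   88. ]
lever_grip 0.73 [245.5 315.1] [523.1 -25.6  75.1]
press_flask 0.85 [197.5 266.1] [620.7  82.7 281. ]
press_flask 0.38 [244.2 315.8] [526.3 -27.4  74.8]
flask_a 0.94 [213.8 447.5] [ 601.8 -365.    54.7]
flask_a 0.74 [218.3 210.1] [595.1 239.8  59.1]
flask_a 0.74 [179.3 337.1] [694.9 -84.5  40.4]
scene 51.8413202702543 [1012.   723.8  894.9]
lift_stand 0.61 [330.8 304.3] [636.9  97.3  11.8]
stop_box 0.89 [214.4 269. ] [ 491.4 -313.    28.2]
stop_box 0.7 [210.1 334.2] [ 321.8 -223.8   25. ]
stop_box 0.64 [240.2 292.2] [653.2  96.3 289.8]
stop_cap 0.71 [188.5 265.3] [ 472.8 -357.6   86.7]
stop_cap 0.64 [184.5 333. ] [ 298.7 -262.9   84.8]
stop_cap 0.47 [213.6 289.3] [ 478.7 -215.9   85.3]
lever_grip 0.21 [262.1 299.9] [643.2 103.9 233.5]
press_flask 0.7 [301.6 300.3] [653.  113.8 134.1]
flask_a 0.89 [222.8 227.6] [ 605.4 -353.8   22.7]
flask_a 0.81 [371.4 357.1] [617.5 267.5  38.2]
flask_a 0.8 [303.4 239.3] [721.9 -57.8  18.9]
```

View pics/top0.png

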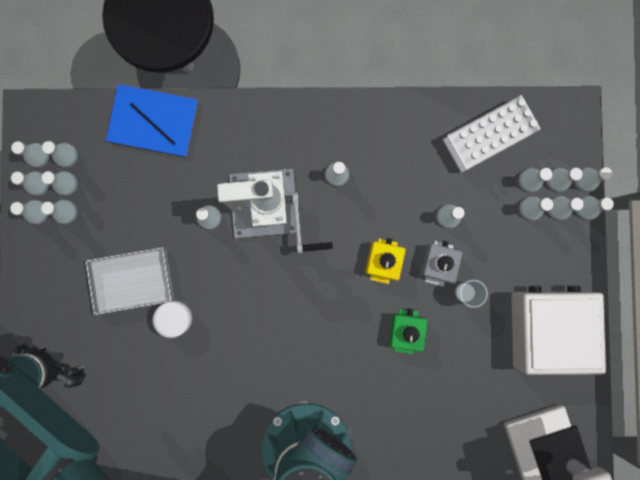

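```bash
python3 -c "
import cv2
a=cv2.imread('pics/top0.png')[120:360,180:480];cv2.imwrite('pics/crop0.png',cv2.resize(a,(750,600),interpolation=cv2.INTER_CUBIC))"
```

```text
(no output)
```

View pics/crop0.png

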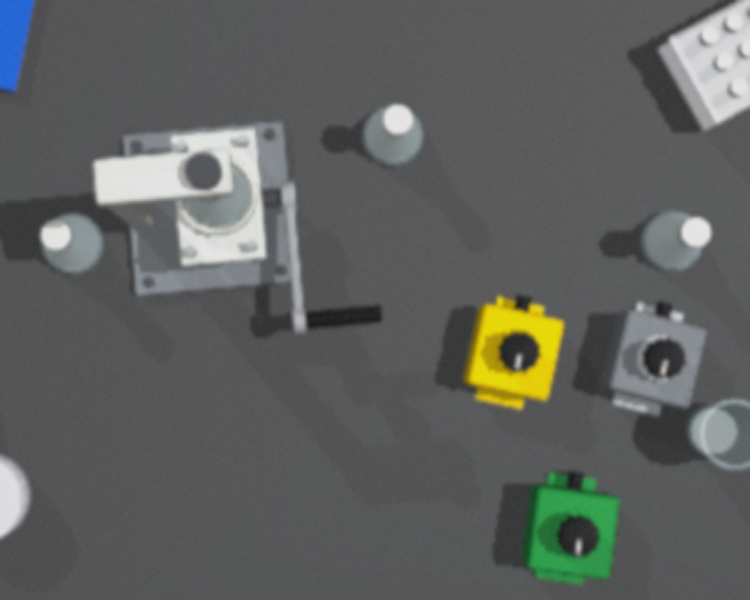

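View pics/scene0.png

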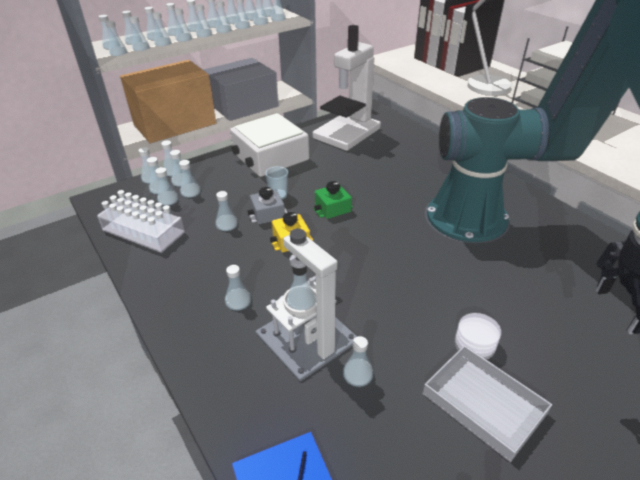

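The three look-alike stations are yellow at (386,260), green at (409,332) and grey at (443,263). The grey one fits the description, and the enlarged crop confirms a grey body with its cap at (445,263). The press is at (265,205), its bar at (316,246), and flask_b at (337,173). A beaker stands at (471,293), next to the grey box.

Run:
```python
from h import *
np.set_printoptions(precision=2,suppress=True)
print(manip.sense())
im=manip.get_image("top")
d=im["depth"].astype(float);v,u=np.mgrid[:480,:640]
X=np.stack([(u-im["cx"])/f(im)*d,(v-im["cy"])/f(im)*d,d],-1)-np.array(im["t"])
W=X@np.array(im["R"]);g=im["img"].mean(-1)
def sel(x0,x1,y0,y1,z0,z1,gm=999):
    m=(d>0)&(W[...,0]>x0)&(W[...,0]<x1)&(W[...,1]>y0)&(W[...,1]<y1)&(W[...,2]>z0)&(W[...,2]<z1)&(g<gm)
    return W[m]
p=sel(430,515,-395,-310,78,98);print("cap",len(p),p.mean(0),p.min(0),p.max(0),cv2.minEnclosingCircle(p[:,:2].astype(np.float32)))
p=sel(410,540,-420,-290,48,64);print("box",len(p),cv2.minAreaRect(p[:,:2].astype(np.float32)))
p=sel(360,460,-470,-370,15,150);print("beaker",len(p),p.min(0),p.max(0))
p=sel(490,560,-75,5,55,90,60);print("bar",len(p),p.mean(0),p.min(0),p.max(0),cv2.minAreaRect(p[:,:2].astype(np.float32)),np.median(p[:,2]))
p=sel(500,740,-30,200,6,18);print("plate",len(p),cv2.minAreaRect(p[:,:2].astype(np.float32)))
p=sel(560,740,20,200,270,300);print("arm",len(p),cv2.minAreaRect(p[:,:2].astype(np.float32)))
for n,(x,y) in dict(b=(695,-80),c=(600,-365)).items():
    p=sel(x-50,x+50,y-50,y+50,90,120);print(n,p.mean(0),len(p))
s=manip.get_image("scene")
for r,c in[(266,-1)]:pass
```

```text
{'t': 0.7, 'qpos': array([ 0.99,  0.36,  1.51,  0.  ,  1.27, -0.12]), 'qvel': array([-0.,  0.,  0.,  0.,  0., -0.]), 'tau': array([  0.  , -52.74, -27.9 ,  -0.  ,   0.  ,   0.  ]), 'tcp_pos': array([268.93, 536.35, 303.92]), 'tool_rot': array([-0.  ,  0.23,  0.97, -0.  ]), 'wrist_force': array([-0.4 ,  0.16,  0.33]), 'ft_torque': array([0.03, 0.04, 0.01]), 'gripper_force': 0.0, 'gripper_width': 85.46828087626845}
cap 210 [ 477.22 -350.32   85.53] [ 458.59 -369.97   78.31] [ 496.16 -330.45   95.3 ] ((476.0601806640625, -350.7670593261719), 20.99151039123535)
box 837 ((470.7294921875, -361.20843505859375), (108.72348022460938, 91.5478515625), 74.09611511230469)
beaker 555 [ 368.26 -454.01   15.7 ] [ 458.35 -370.21   92.15]
bar 197 [521.03 -30.36  75.92] [511.85 -67.88  64.58] [531.67   4.84  85.24] ((521.1240234375, -31.22553253173828), (16.693546295166016, 73.16151428222656), 3.8102943897247314) 76.10274224362239
plate 1683 ((619.6683349609375, 84.13081359863281), (240.1513671875, 226.22100830078125), 0.7428232431411743)
arm 1006 ((637.7737426757812, 128.69595336914062), (41.8558349609375, 120.05363464355469), 4.451871871948242)
b [714.36 -84.91 106.92] 118
c [ 600.33 -377.3   106.1 ] 124
```

```bash
cat >> h.py <<'E'
from scipy.spatial.transform import Rotation as Ro
def delta(p, pos=None, ax=None):
    s=manip.sense();w,x,y,z=s["tool_rot"];R=Ro.from_quat([x,y,z,w]).as_matrix()
    return R.T@(np.array(p)-(s["tcp_pos"] if pos is None else np.array(pos)))/30, R
E
python3 - <<'E'
from h import *
np.set_printoptions(precision=3,suppress=True)
for p in [(440,100,304),(476.5,-350.6,220)]: print(delta(p)[0])
R=delta((0,0,0))[1];print(R,np.degrees(np.arctan2(R[1,1],R[0,1])))
E
```

```text
[-11.616 -10.444  -0.004]
[-19.437 -23.325   2.798]
[[-0.894  0.448 -0.   ]
 [ 0.448  0.894 -0.   ]
 [ 0.    -0.    -1.   ]] 63.36607251816372
```

Request:
play_rows --deltas '[-11.616, -10.444, 0, 0, 0, 4, -11.616, -10.444, 0, 0, 0, 4, -11.616, -10.444, 0, 0, 0, 4, -11.616, -10.444, 0, 0, 0, 4, -11.616, -10.444, 0, 0, 0, 6, -11.616, -10.444, 0, 0, 0, 6, -11.616, -10.444, 0, 0, 0, 8, -11.616, -10.444, 0, 0, 0, 8, -11.616, -10.444, 0, 0, 0, 10, -11.616, -10.444, 0, 0, 0, 10, -11.616, -10.444, 0, 0, 0, 10, -11.616, -10.444, 0, 0, 0, 12, -11.616, -10.444, 0, 0, 0, 13.4, -19.437, -23.325, 0, 0, 0, 13.4, -19.437, -23.325, 0, 0, 0, 13.4, -19.437, -23.325, 0, 0, 0, 13.4, -19.437, -23.325, 0, 0, 0, 13.4, -19.437, -23.325, 0, 0, 0, 13.4, -19.437, -23.325, 0, 0, 0, 13.4, -19.437, -23.325, 0, 0, 0, 13.4]' --hand 1

```text
t: 2.47
tcp_pos: [463.3, -192.8, 304.2]
tool_rot: [0.0, 0.804, 0.595, 0.0]
wrist_force: [-0.1, 0.4, 0.1]
gripper_width: 85.5
gripper_force: 0.0
```

Run:
```python
from h import *
np.set_printoptions(precision=3,suppress=True)
s=manip.sense();print(s["tcp_pos"],s["qpos"])
D,R=delta((476.5,-350.6,230));print(D);print(np.degrees(np.arctan2(R[1,1],R[0,1])))
```

```text
[ 463.327 -192.826  304.215] [-0.532  0.217  1.717  0.     1.207 -0.235]
[-4.899  1.96   2.476]
-17.04575452050583
```

Request:
play_rows --deltas '[-4.9, 1.96, 0, 0, 0, 0, -4.9, 1.96, 0, 0, 0, 0, -4.9, 1.96, 0, 0, 0, 0, -4.9, 1.96, 2.4, 0, 0, 0, -4.9, 1.96, 2.4, 0, 0, 0, -4.9, 1.96, 2.4, 0, 0, 0, -4.9, 1.96, 2.4, 0, 0, 0, -4.9, 1.96, 2.4, 0, 0, 0]'

```text
t: 3.13
tcp_pos: [476.9, -348.0, 232.8]
tool_rot: [-0.0, 0.804, 0.595, 0.0]
wrist_force: [0.2, 0.7, 0.5]
gripper_width: 85.5
gripper_force: 0.0
```

Run:
```python
from h import *
np.set_printoptions(precision=3,suppress=True)
s=manip.sense();print(s["tcp_pos"],s["qpos"])
im=manip.get_image("wrist");save(im,"w1.png")
C=-np.array(im["R"]).T@im["t"];print("cam",C)
def fw(r,c,z):
    F=f(im);dx,dy=c-im["cx"],r-im["cy"];r_=np.hypot(dx,dy);th=r_/F
    v=np.array([dx/r_*np.sin(th),dy/r_*np.sin(th),np.cos(th)]);v=np.array(im["R"]).T@v
    return C+v*(z-C[2])/v[2]
for d in manip.landmark_of("stop_cap","wrist")[:3]: print(d,fw(*d["at"],87))
D,R=delta((476.5,-350.6,230));print(D)
```

```text
[ 476.932 -347.995  232.805] [-0.747  0.416  1.613  0.     1.112 -0.45 ]
cam [ 497.376 -283.933  302.88 ]
{'at': [249.6, 311.5], 'score': 0.9} [ 474.043 -353.62    87.   ]
{'at': [11.1, 256.6], 'score': 0.71} [ 486.025 -206.074   87.   ]
{'at': [203.2, 45.0], 'score': 0.7} [ 299.471 -265.99    87.   ]
[-0.093 -0.011  0.135]
```

View pics/w1.png

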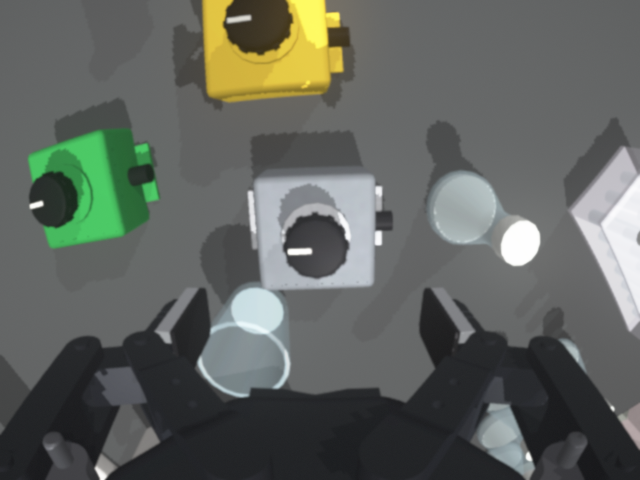

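The wrist view shows the grey box with its black cap at (317,246), centred between the fingers at columns 183 and 447. The beaker at (245,358) is clear of the left finger. I'm descending.

Request:
play_rows --deltas '[-0.09, -0.01, 1, 0, 0, 0, -0.09, -0.01, 2, 0, 0, 0, -0.09, -0.01, 2.5, 0, 0, 0, -0.09, -0.01, 2.9, 0, 0, 0, -0.09, -0.01, 3.27, 0, 0, 0, -0.09, -0.01, 3.27, 0, 0, 0, -0.09, -0.01, 3.27, 0, 0, 0]'

```text
t: 3.82
tcp_pos: [476.1, -350.9, 134.5]
tool_rot: [0.0, 0.804, 0.595, 0.0]
wrist_force: [0.1, -0.4, 0.3]
gripper_width: 85.4
gripper_force: 0.0
```

Request:
play_rows --deltas '[0, 0, 0, 0, 0, 0, 0, 0, 0, 0, 0, 0, 0, 0, 0, 0, 0, 0, 0, 0, 0, 0, 0, 0, 0, 0, 0, 0, 0, 0, 0, 0, 0, 0, 0, 0, 0, 0, 0, 0, 0, 0, 0, 0, 0, 0, 0, 0, 0, 0, 0, 0, 0, 0, 0, 0, 0, 0, 0, 0]' --hand 0 --force 30

```text
t: 4.65
tcp_pos: [476.3, -351.4, 134.1]
tool_rot: [0.001, 0.804, 0.595, 0.0]
wrist_force: [3.6, -1.9, 2.5]
gripper_width: 39.0
gripper_force: 31.5
```

Request:
play_rows --deltas '[0, 0, 0.07, 0, 0, 0, 0, 0, 0.13, 0, 0, 0, 0, 0, 0.2, 0, 0, 0, 0, 0, 0.2, 0, 0, 0, 0, 0, 0.2, 0, 0, 0]'

```text
t: 5.07
tcp_pos: [476.3, -351.4, 130.2]
tool_rot: [0.001, 0.804, 0.595, 0.0]
wrist_force: [0.5, 2.8, 24.0]
gripper_width: 38.8
gripper_force: 44.0
```

Request:
play_rows --deltas '[0, 0, -0.1, 0, 0, 0, 0, 0, -0.1, 0, 0, 0, 0, 0, -0.1, 0, 0, 0, 0, 0, -0.1, 0, 0, 0, 0, 0, -0.1, 0, 0, 0]' --hand 1

```text
t: 5.48
tcp_pos: [474.9, -350.5, 130.0]
tool_rot: [-0.001, 0.804, 0.595, -0.0]
wrist_force: [-0.8, 0.1, 0.6]
gripper_width: 85.7
gripper_force: 0.0
```

Run:
```python
from h import *
np.set_printoptions(precision=2,suppress=True)
im=manip.get_image("wrist");F=f(im)
d=im["depth"].astype(float);v,u=np.mgrid[:480,:640];dx,dy=u-im["cx"],v-im["cy"];r=np.hypot(dx,dy)+1e-9;k=np.tan(r/F)/r
W=(np.stack([dx*k*d,dy*k*d,d],-1)-np.array(im["t"]))@np.array(im["R"])
m=(d>0)&(np.hypot(W[...,0]-476,W[...,1]+351)<14);q=W[m]
print(m.sum(),np.percentile(q[:,2],[5,25,50,75,95]),manip.sense()["tcp_pos"])
m=(d>0)&(np.hypot(W[...,0]-476,W[...,1]+351)>30)&(np.hypot(W[...,0]-476,W[...,1]+351)<38)&(W[...,2]>45)&(W[...,2]<64);print("boxtop",np.median(W[m][:,2]))
cv2.imwrite("pics/w2.png",cv2.cvtColor(im["img"],cv2.COLOR_RGB2BGR))
```

```text
12395 [ 81.55  82.6  139.55 149.   156.68] [ 475.12 -350.6   130.12]
boxtop 55.05251281960633
```

View pics/w2.png

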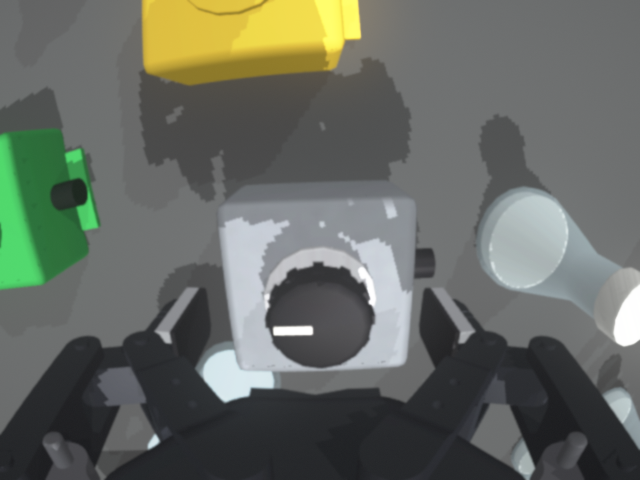

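The cap top reads 82 mm with its line unturned, so it is pressed fully down. Next I grip it and twist.

Request:
play_rows --deltas '[-0.01, 0.05, 0, 0, 0, 0, -0.01, 0.05, 0, 0, 0, 0, -0.01, 0.05, 0, 0, 0, 0, -0.01, 0.05, 0, 0, 0, 0, -0.01, 0.05, 0, 0, 0, 0, -0.01, 0.05, 0, 0, 0, 0, -0.01, 0.05, 0, 0, 0, 0, -0.01, 0.05, 0, 0, 0, 0, -0.01, 0.05, 0, 0, 0, 0]' --hand 0 --force 40

```text
t: 6.28
tcp_pos: [476.8, -351.6, 130.9]
tool_rot: [-0.0, 0.804, 0.595, -0.0]
wrist_force: [-2.4, 0.4, 3.4]
gripper_width: 38.6
gripper_force: 39.8
```

Request:
play_rows --deltas '[0, 0, -0.01, 0, 0, 0.7, 0, 0, -0.02, 0, 0, 1.4, 0, 0, -0.03, 0, 0, 2.1, 0, 0, -0.05, 0, 0, 2.8, 0, 0, -0.06, 0, 0, 3.5, 0, 0, -0.07, 0, 0, 4.2, 0, 0, -0.08, 0, 0, 4.9, 0, 0, -0.09, 0, 0, 5.6, 0, 0, -0.1, 0, 0, 6.3, 0, 0, -0.12, 0, 0, 7, 0, 0, -0.13, 0, 0, 7.7, 0, 0, -0.14, 0, 0, 8.4, 0, 0, -0.15, 0, 0, 9.1, 0, 0, -0.16, 0, 0, 9.8, 0, 0, -0.17, 0, 0, 10.3, 0, 0, -0.17, 0, 0, 10.3, 0, 0, -0.17, 0, 0, 10.3, 0, 0, -0.17, 0, 0, 10.3]'

```text
t: 7.78
tcp_pos: [477.4, -352.3, 136.1]
tool_rot: [0.001, 0.995, 0.098, 0.0]
wrist_force: [-0.8, -2.7, 1.1]
gripper_width: 38.8
gripper_force: 40.2
```

Request:
play_rows --deltas '[0, 0, 0, 0, 0, 0, 0, 0, 0, 0, 0, 0, 0, 0, 0, 0, 0, 0, 0, 0, 0, 0, 0, 0, 0, 0, -1.5, 0, 0, 0, 0, 0, -3, 0, 0, 0, 0, 0, -4, 0, 0, 0, 0, 0, -4, 0, 0, 0, 0, 0, -4, 0, 0, 0]' --hand 1

```text
t: 8.53
tcp_pos: [478.2, -352.5, 258.6]
tool_rot: [0.002, 0.995, 0.097, 0.002]
wrist_force: [0.1, -0.6, -0.6]
gripper_width: 85.7
gripper_force: 0.0
```

Run:
```python
from h import *
np.set_printoptions(precision=2,suppress=True)
im=manip.get_image("wrist");F=f(im)
d=im["depth"].astype(float);v,u=np.mgrid[:480,:640];dx,dy=u-im["cx"],v-im["cy"];r=np.hypot(dx,dy)+1e-9;k=np.tan(r/F)/r
W=(np.stack([dx*k*d,dy*k*d,d],-1)-np.array(im["t"]))@np.array(im["R"])
m=(d>0)&(np.hypot(W[...,0]-476,W[...,1]+351)<17)&(W[...,2]<100)&(W[...,2]>70);q=W[m]
print(m.sum(),np.percentile(q[:,2],[5,25,50,75,95]),manip.sense()["tcp_pos"],manip.sense()["qpos"])
g=im["img"].min(-1)
w=W[m&(g>150)];print("line mean",w.mean(0),len(w))
cv2.imwrite("pics/w3.png",cv2.cvtColor(im["img"],cv2.COLOR_RGB2BGR))
```

```text
1855 [85.49 86.46 86.97 87.48 88.15] [ 477.14 -351.66  256.57] [-0.75  0.39  1.58  0.    1.16  0.62]
line mean [ 473.77 -345.18   87.61] 125
```

View pics/w3.png

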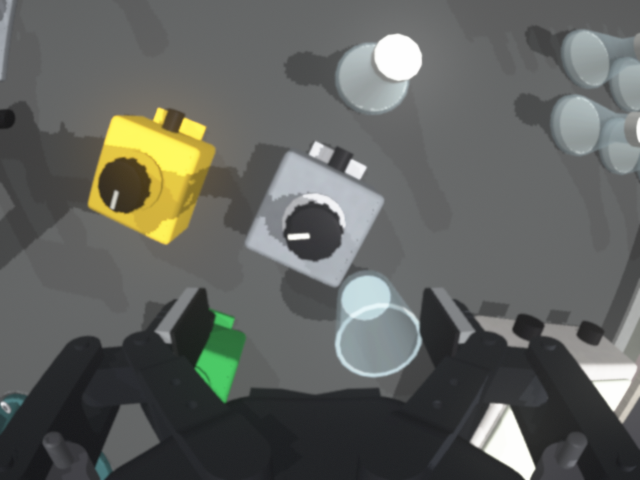

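The cap is back at 87 mm and its line has turned about 60°, so it is reset. Next is the lever.

Run:
```python
from h import *
np.set_printoptions(precision=3,suppress=True)
D,R=delta((521.5,-36.8,220));print(D,np.degrees(np.arctan2(R[1,1],R[0,1])))
```

```text
[  3.483 -10.011   1.21 ] -78.82798719913025
```

Request:
play_rows --deltas '[3.48, -10.01, 0, 0, 0, -1, 3.48, -10.01, 0, 0, 0, -2, 3.48, -10.01, 0, 0, 0, -3, 3.48, -10.01, 0, 0, 0, -4, 3.48, -10.01, 0, 0, 0, -5, 3.48, -10.01, 0, 0, 0, -6, 3.48, -10.01, 0, 0, 0, -7, 3.48, -10.01, 0, 0, 0, -8, 3.48, -10.01, 0, 0, 0, -9, 3.48, -10.01, 0, 0, 0, -10, 3.48, -10.01, 1.21, 0, 0, -11, 3.48, -10.01, 1.21, 0, 0, -12, 3.48, -10.01, 1.21, 0, 0, -13, 3.48, -10.01, 1.21, 0, 0, -13.85, 3.48, -10.01, 1.21, 0, 0, -13.85, 3.48, -10.01, 1.21, 0, 0, -13.85, 3.48, -10.01, 1.21, 0, 0, -13.85, 3.48, -10.01, 1.21, 0, 0, -13.85]'

```text
t: 10.08
tcp_pos: [520.9, -36.8, 219.1]
tool_rot: [-0.0, 0.681, 0.732, -0.0]
wrist_force: [0.0, 0.2, -0.0]
gripper_width: 85.4
gripper_force: 0.0
```

Run:
```python
from h import *
np.set_printoptions(precision=2,suppress=True)
im=manip.get_image("wrist");F=f(im)
d=im["depth"].astype(float);v,u=np.mgrid[:480,:640];dx,dy=u-im["cx"],v-im["cy"];r=np.hypot(dx,dy)+1e-9;k=np.tan(r/F)/r
W=(np.stack([dx*k*d,dy*k*d,d],-1)-np.array(im["t"]))@np.array(im["R"])
g=im["img"].mean(-1)
m=(d>0)&(W[...,0]>495)&(W[...,0]<550)&(W[...,1]>-80)&(W[...,1]<15)&(W[...,2]>60)&(W[...,2]<90)&(g<70);q=W[m]
print(m.sum(),q.mean(0),np.percentile(q[:,2],[5,50,95,99]),cv2.minAreaRect(q[:,:2].astype(np.float32)))
print(manip.landmark_of("lever_grip","wrist")[:2])
m2=(d>0)&(W[...,0]>655)&(W[...,0]<760)&(W[...,1]>-140)&(W[...,1]<-30)&(W[...,2]>15)
p=W[m2];print("flask_b",p.min(0),p.max(0),p[p[:,2]>95].mean(0) if (p[:,2]>95).any() else 0)
cv2.imwrite("pics/w4.png",cv2.cvtColor(im["img"],cv2.COLOR_RGB2BGR))
D,R=delta((521.5,-36.8,123));print(D,np.degrees(np.arctan2(R[1,1],R[0,1])),manip.sense()["tcp_pos"])
```

```text
3343 [520.74 -31.38  76.54] [72.46 77.11 78.86 79.33] ((520.7431640625, -33.708045959472656), (17.374723434448242, 75.20667266845703), 4.77276611328125)
[{'at': [229.9, 314.3], 'score': 0.59}]
flask_b [ 684.21 -115.44   15.  ] [733.84 -58.16 110.22] [710.49 -84.39 105.44]
[0.   0.01 3.22] 4.201382201308171 [521.17 -36.83 219.49]
```

View pics/w4.png

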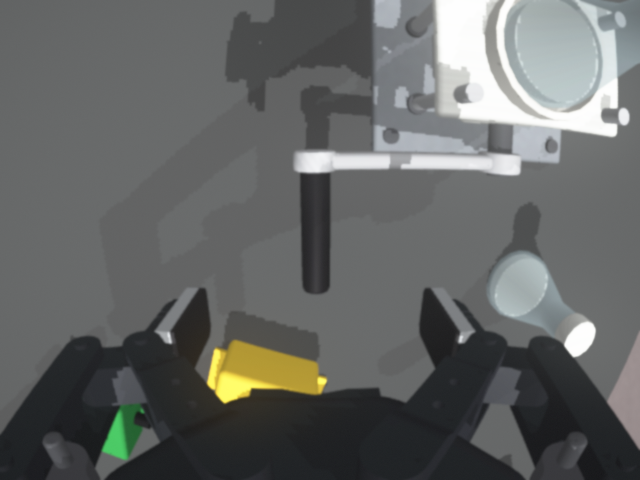

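The bar at (315,235) lies centred between the fingers and runs across the closing line. Flask_b at (520,285) is clear.

Request:
play_rows --deltas '[0, 0, 1, 0, 0, 0, 0, 0, 2, 0, 0, 0, 0, 0, 2.6, 0, 0, 0, 0, 0, 3, 0, 0, 0, 0, 0, 3.25, 0, 0, 0, 0, 0, 3.25, 0, 0, 0, 0, 0, 3.25, 0, 0, 0]'

```text
t: 10.77
tcp_pos: [521.4, -36.9, 122.3]
tool_rot: [0.0, 0.68, 0.733, -0.0]
wrist_force: [0.5, -0.1, 0.3]
gripper_width: 85.1
gripper_force: 0.0
```

Request:
play_rows --deltas '[0, 0, 0, 0, 0, 0, 0, 0, 0, 0, 0, 0, 0, 0, 0, 0, 0, 0, 0, 0, 0, 0, 0, 0, 0, 0, 0, 0, 0, 0, 0, 0, 0, 0, 0, 0, 0, 0, 0, 0, 0, 0, 0, 0, 0, 0, 0, 0, 0, 0, 0, 0, 0, 0, 0, 0, 0, 0, 0, 0]' --hand 0 --force 40

```text
t: 11.6
tcp_pos: [521.3, -36.9, 122.4]
tool_rot: [0.0, 0.68, 0.733, -0.0]
wrist_force: [-1.9, -0.2, 6.7]
gripper_width: 16.5
gripper_force: 38.9
```

Run:
```python
import numpy as np
from h import *
np.set_printoptions(precision=3,suppress=True)
print(manip.sense()["tcp_pos"])
for a in np.linspace(0,1.1,12)[1:]:
    t=.15+a; print(round(a,2),round((128.5-130*np.cos(t))/30,2),round(-(130*np.sin(t)-19.4)/30,2))
```

```text
[521.293 -36.886 122.395]
0.1 0.08 -0.43
0.2 0.21 -0.84
0.3 0.38 -1.24
0.4 0.59 -1.62
0.5 0.83 -1.98
0.6 1.11 -2.31
0.7 1.42 -2.61
0.8 1.76 -2.88
0.9 2.13 -3.11
1.0 2.51 -3.31
1.1 2.92 -3.47
```

Request:
play_rows --deltas '[0, 0.04, -0.21, 0, 0, 0, 0, 0.08, -0.43, 0, 0, 0, 0, 0.14, -0.64, 0, 0, 0, 0, 0.21, -0.84, 0, 0, 0, 0, 0.29, -1.04, 0, 0, 0, 0, 0.38, -1.24, 0, 0, 0, 0, 0.48, -1.43, 0, 0, 0, 0, 0.59, -1.62, 0, 0, 0, 0, 0.71, -1.8, 0, 0, 0, 0, 0.83, -1.98, 0, 0, 0, 0, 0.97, -2.15, 0, 0, 0, 0, 1.11, -2.31, 0, 0, 0, 0, 1.11, -2.31, 0, 0, 0]'

```text
t: 12.68
tcp_pos: [555.2, -34.2, 192.4]
tool_rot: [0.0, 0.68, 0.733, 0.0]
wrist_force: [-2.8, 1.0, -0.1]
gripper_width: 16.6
gripper_force: 39.5
```

Tracking well; continuing from a = 0.6 to 1.1.

Request:
play_rows --deltas '[0, 0.15, -0.15, 0, 0, 0, 0, 0.31, -0.3, 0, 0, 0, 0, 0.48, -0.44, 0, 0, 0, 0, 0.65, -0.57, 0, 0, 0, 0, 0.83, -0.69, 0, 0, 0, 0, 1.02, -0.8, 0, 0, 0, 0, 1.21, -0.91, 0, 0, 0, 0, 1.4, -1, 0, 0, 0, 0, 1.6, -1.09, 0, 0, 0, 0, 1.81, -1.16, 0, 0, 0, 0, 1.81, -1.16, 0, 0, 0, 0, 1.81, -1.16, 0, 0, 0, 0, 1.81, -1.16, 0, 0, 0, 0, 1.81, -1.16, 0, 0, 0]'

```text
t: 13.85
tcp_pos: [609.4, -29.9, 226.7]
tool_rot: [0.0, 0.68, 0.733, 0.001]
wrist_force: [-2.3, 4.9, 3.5]
gripper_width: 17.1
gripper_force: 39.8
```

Run:
```python
from h import *
np.set_printoptions(precision=2,suppress=True)
s=manip.sense();print(s["tcp_pos"],s["wrist_force"],s["gripper_force"],s["qvel"])
d=s["tcp_pos"][:2]-np.array([521.3,-36.9]);e=d@[np.cos(.0745),np.sin(.0745)]
print("th-.15 =",np.arctan2(19.4+s["tcp_pos"][2]-122.4,128.5-e)-.15,np.hypot(19.4+s["tcp_pos"][2]-122.4,128.5-e))
im=manip.get_image("scene");cv2.imwrite("pics/s5.png",cv2.resize(cv2.cvtColor(im["img"],cv2.COLOR_RGB2BGR)[170:410,180:440],(650,600),interpolation=cv2.INTER_CUBIC))
```

```text
[609.43 -29.92 226.68] [-2.27  4.93  3.52] 39.836774468421936 [ 0. -0. -0.  0.  0.  0.]
th-.15 = 1.1072903999278312 130.0123285739953
```

View pics/s5.png

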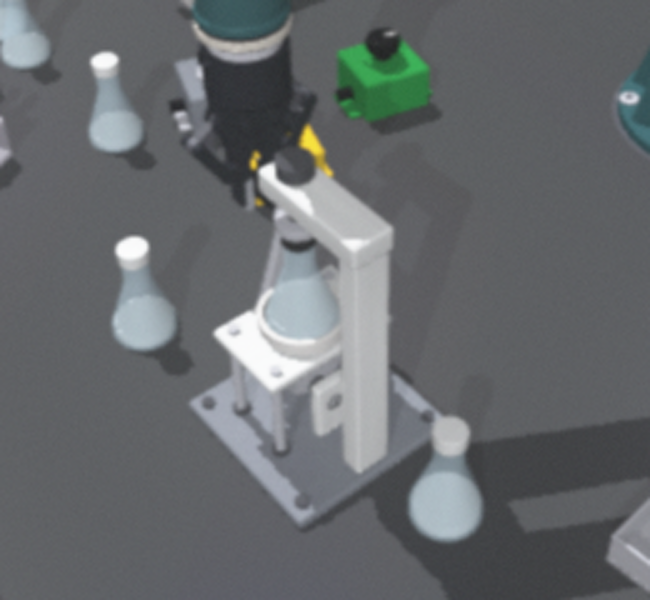

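In the crop the stopper is pressed against the head at (298,240), all four flasks are upright, and the gripper is holding the lever handle. The lever reads about 1.107 rad and is still, so I'm handing in.

```bash
python3 -c "
from rig import manip
print(manip.close_job())"
```

```text
the job is handed in; nothing more can be done
None
```

The job is handed in: the cap was pressed fully down and then twisted to reset, the stopper is against the head with the lever held at about 1.11 rad, and the flasks are upright; the hand-in returned no verdict.

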